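Spray the stuck seal of a gasketed dry box and hold its lid ajar

ROBOT

A 6-joint arm with a two-finger parallel gripper is mounted at the origin on the work surface. World frame = base frame: x ahead of the robot, y to its left, z up, the work surface at z = 0. Lengths are in mm, angles in rad, forces in N, time in s.
With the tool pointing down it reaches from about 350 to 875 mm from the base axis. Payload 4.2 kg.
Tool frame: the origin (TCP) lies midway between the tips of the shut fingers; the grasp point (between the pads) lies 19 mm behind it (arm.hold_point_z is the distance from the TCP to the grasp point, in mm); z points along the fingers, y is the line along which they close (so a half turn about z gives the same grasp; the last joint's range is limited). The gripper opens to 85 mm and grips with 20 to 120 N. Pads are 22 mm wide; open, the fingers measure 114 mm over their backs; the gripper's body (76 mm by 85 mm) begins 54 mm behind the grasp point. The pads swing forward as they close: fully open they stand 13 mm farther back than shut.
Start: joints at [1.478, 0.385, 0.008, 0, -1.194, -0.259], TCP at [215.335, 586.711, 231.312] pointing down, gripper open.
Joint ranges: [-3.14, 3.14], [-1.21, 2.06], [-1.07, 1.41], [-3.16, 2.05], [-2.99, -0.16], [-3.1, 3.1]. Speed limits (rad/s): [2.79, 2.79, 3.14, 3.14, 3.14, 3.14].

INTERFACE

Orientations are given as a unit quaternion [x, y, z, w].
In Python, from bench import arm, vision gives the robot as it stands. The module is installed in compiled form; this text tells all that it offers.
- The arm moves only by the tool servo_tool, never from a script. Its argument "plan" is a list of rows, each a list of 7 numbers: the shift along the world's x, y, z each as a share of 300 mm, from -1 to 1, then the turn, a rotation vector about the world's x, y, z each as a share of 2 rad, from -1 to 1, then the opening, from 0 (shut) to 1 (fully open). A call has 1 to 20 rows; each row shifts and turns the commanded pose from where the row before left it; what a row does not reach is not made up. A row lasts 1/8 s, in which the tool goes at most 62.5 mm and 10.7 degrees, less where a joint would pass 70% of its speed; a pose out of reach is approached as far as the arm can. A call with a number of a shift or a turn outside -1 to 1 is refused whole. A call with a gripper value outside its range is refused whole. The fingers move at their own pace and stop on an object; the grip force is fixed at half the most. Time passes only in rows, so rows that do not move let the fingers close. It gives the time, the measured TCP pose, the force, the opening and the grip force at its end, in the units of the state.
- arm.read_state(): the state, without advancing time (a new reading comes with each control period).
- vision.get_image(name): name is "scene" or "side" or "wrist"; returns a dict with "image" (480x640x3 uint8, red, green, blue), "z_map" (480x640 float32, mm along the optical axis (not along the pixel's ray), 0 where there is no reading), "K" (3x3 intrinsics, pixels), "world_to_cam" (4x4, takes a point from world to camera coordinates); the wrist camera has in their place "mount" (4x4, takes a point from camera to tool coordinates, whose origin is the TCP and whose axes are the flange's). Camera axes: x right, y down, z forward; pixel columns grow to the right and rows downward; lengths in mm; the calibration is good to about 2 mm. A picture is of the moment at which its call begins: read the wrist's pose just before it.
- arm.job_done(): hands the job in; it is judged then, once.
The state is a dict: "clock": time; "joints": joint angles; "joint_vel": joint speeds; "joint_efforts": joint torques, N m; "position": TCP position; "ee_rot": TCP orientation; "contact_force": force on the tool from outside, world axes, zero at the start; "wrist_torque": the same for the moment, N m; "gripper_width": finger opening in mm; "grasp_force": force on a finger pad.
Only numpy, scipy, OpenCV 4.12 (cv2) and the standard library are available. Lean on these libraries where they do the work, as an engineer would, in place of code of your own. Each camera call takes 0.05 s, during which the arm holds its last target. There are 200 camera calls.

TASK

The gasket of the grey dry box has stuck its lid down: first give the seam a short spray by pressing the cap of the clamped spray can fully down for a moment and letting it spring back up while the lid is still shut. Then pull the lid's bar handle upwards until the seal breaks free, without letting the lid fly wide open, and hold it still with its front edge about 40 mm above the rim; finish while still holding it there with the gripper, since it drops back when let go. Leave everything else on the bench where it is.

Things in the scene. Friction and masses are not known exactly. Their poses are not given: they have to be found in the camera images.
- box: fixed grey steel dry box, 200 mm deep (its x) by 240 mm wide (its y), rim 110 mm above the bench; origin at the centre of its underside on the bench; x points from its front (handle side, nearest the robot) to its hinge side, y to its left, z up. Its lid is a grey plate 212 x 252 mm whose top is 122 mm above the bench when shut, with a steel bar handle
- lid (a joint): opening angle of the lid, rad: 0 shut, grows as the front edge rises, stop at 0.85; 0.2 lifts the front edge about 40 mm. Stuck by the gasket: it takes roughly 13 to 20 N upwards at the bar to break free; the resistance falls at once and is gone past about 0.1 rad, where only the lid's weight (2 to 4 N at the bar) is left; let go, it drops back onto its seal (0.09 rad or less)
- lid_bar (a point): middle of the lid's handle, a level round steel bar 14 mm thick, 110 mm long along the box's y; moves with the lid. When shut: 162 mm above the bench, 40 mm above the lid's top, 186 mm in front of the hinge axis and 52 mm above it. Posts 8 mm wide stand 50 mm either side of the middle; it is free beneath, so fingers can close on it from above along the box's x
- lid_hinge (a point): point on the lid's hinge axis, at the middle of the box's far side, 106 mm behind the box's origin, 110 mm above the bench; fixed. The axis runs along the box's y
- can: fixed bare aluminium spray can, 52 mm in diameter, clamped upright in a square steel foot 80 mm wide and 12 mm high, to the right of the box; origin under the centre of the foot; z up, the nozzle points along its y, at the lid's seam
- nozzle (a joint): how far the can's cap is pressed down, in m: 0 up, 0.006 fully down; sprung, about 3 N to start and 8 N fully down, it comes back by itself
- nozzle_top (a point): centre of the top face of the can's white push cap, 26 mm in diameter, 16 mm tall; 154 mm above the bench when up; press straight down
- tube: loose square steel tube offcut, 100 x 35 x 35 mm, left of the box; origin at the centre of its underside; leave alone
- discs: loose stack of dark cutting discs, 104 mm in diameter, 18 mm high, in front of the box; origin at the centre of its underside; leave alone
- wrench: loose steel wrench, about 175 mm long, lying in front of the box; origin at its underside; leave alone
- cup: loose open steel cup, 68 mm in diameter, 70 mm high, right of the box beyond the can; origin at the centre of its underside; leave alone
- grinder: loose black hand angle grinder, about 260 mm long, 70 mm high, on the far right of the bench; origin under its middle; leave alone
- brush: loose hand brush lying at the right near the robot; origin at its underside; leave alone
- offcut: loose flat steel bar offcut, 120 x 40 x 20 mm, at the left near the robot; origin at the centre of its underside; leave alone
Mind the look-alikes: they are no part of the job. Leave any blue or pink look-alike of the can alone.

How it is judged (in metres and radians):
On the way, in this order (a step that is already met when the one before it is completed fails the run):
1. the can's cap is pressed down at least 4.5 mm for 0.1 s with the lid still shut (value of joint nozzle above 0.0045 m and value of joint lid below 0.03 rad), for 0.1 s.
2. the cap is back up (within 1.5 mm) with the lid still shut (value of joint nozzle below 0.0015 m and value of joint lid below 0.03 rad), for 0.1 s.
3. the seal is broken: the lid is open by more than 0.1 rad (value of joint lid above 0.1 rad), for 0.2 s.
At the end, for the whole second after the job is handed in: the gripper's fingers hold the lid (more than 0.8 N of contact) still, between 0.11 and 0.31 rad open (front edge about 23 to 65 mm above the rim), no loose thing propping it or touching the box, and the can's cap is up (value of joint lid between 0.11 and 0.31 rad and velocity of joint lid between -0.1 and 0.1 rad/s and value of joint nozzle below 0.0015 m and contact force between the fingers and box above 0.8 N and contact force between box and tube below 0.3 N and contact force between box and discs below 0.3 N and contact force between box and wrench below 0.3 N and contact force between box and cup below 0.3 N and contact force between box and grinder below 0.3 N and contact force between box and brush below 0.3 N and contact force between box and offcut below 0.3 N); the arm keeps its last pose, push and grip.
It fails at once if the lid flies open past 0.5 rad (front edge about 100 mm up) (value of joint lid above 0.5 rad).
It fails at once if a loose bystander is moved by more than 30 mm (distance of any of tube, discs, wrench, cup, grinder, brush, offcut from where it was at the start of the episode above 0.03 m).
It also fails if it takes over 43 s, if anything falls off the work surface, if the arm or the gripper's body presses on something with over 40 N, if the wrist force passes 120 N, or if a joint passes its speed limit or range.

## Working session

There is one attempt and no reset: what is moved stays moved. The work goes in short steps, Python scripts to look and compute and a tool call to move; the robot and the scene stay as the last step left them, time stands still between calls to the robot, and variables do not carry over. Pictures are saved under pics/ and viewed, at most 10 in all, crops included, and the job is handed in when it is done.

Besides the shell and the picture viewer there is one more tool, called after ">>>" in YAML: its name, and indented under it one key for each argument. servo_tool: Moves the arm, as the interface text tells. Its arguments: {"type":"object","properties":{"plan":{"type":"array"}},"required":["plan"]}

```bash
mkdir -p pics
cat > h.py <<'E'
import numpy as np, cv2
from bench import arm, vision
def grab(n):
    d=vision.get_image(n); np.savez(f'pics/{n}.npz',**{k:np.asarray(v) for k,v in d.items()}); return d
def pts(d):
    z=d['z_map'];K=d['K'];v,u=np.mgrid[:480,:640]
    c=np.stack([(u-K[0,2])/K[0,0]*z,(v-K[1,2])/K[1,1]*z,z,np.ones_like(z)],-1)
    return (c@np.linalg.inv(d['world_to_cam']).T)[...,:3]
E
python3 - <<'E'
from h import *
print(arm.read_state(), arm.hold_point_z)
for n in('scene','side'):
    d=grab(n); cv2.imwrite(f'pics/{n}1.png',d['image'][...,::-1]); print(n,np.linalg.inv(d['world_to_cam']).round(2).tolist(),(d['z_map']>0).mean())
E
```

```text
{'clock': 0.0, 'joints': array([ 1.47761824e+00,  3.85551503e-01,  6.61776100e-03, -5.07373495e-04,
       -1.19401505e+00, -2.58587984e-01]), 'joint_vel': array([-0.00025531, -0.0006341 ,  0.0005877 ,  0.00114965,  0.00119107,
       -0.00015334]), 'joint_efforts': array([-2.67365440e-04, -3.92283010e+01,  1.88397700e+01,  4.18614015e+00,
       -4.65971432e-03, -2.65374815e-06]), 'position': array([215.13240666, 586.17479249, 230.22024741]), 'ee_rot': array([ 9.84555433e-01, -1.75069660e-01, -1.46076636e-04,  1.09203341e-03]), 'contact_force': array([-0.28586085, -0.3270232 ,  0.34542673]), 'wrist_torque': array([-0.01108468, -0.03716697,  0.03195191]), 'grasp_force': 0.0, 'gripper_width': 85.50066521784109} 18.700000000000003
scene [[-0.74, 0.52, -0.42, 1235.8], [0.67, 0.58, -0.47, 795.11], [0.0, -0.63, -0.78, 1493.71], [0.0, 0.0, 0.0, 1.0]] 0.9951985677083334
side [[0.89, -0.28, 0.35, 76.22], [-0.45, -0.57, 0.68, -873.36], [0.01, -0.77, -0.64, 891.18], [0.0, 0.0, 0.0, 1.0]] 0.9959016927083333
```

View pics/scene1.png

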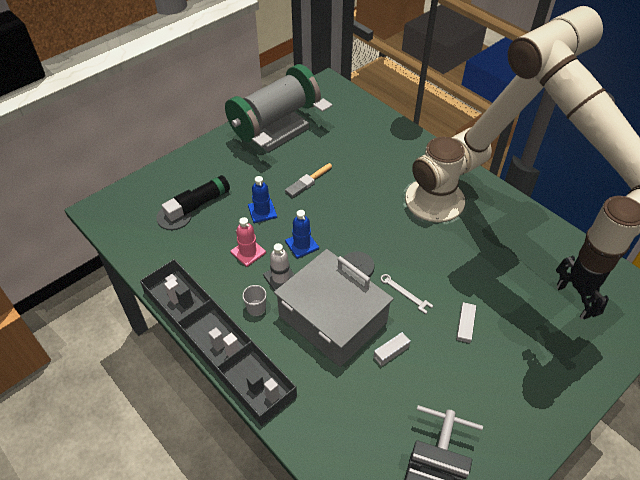

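View pics/side1.png

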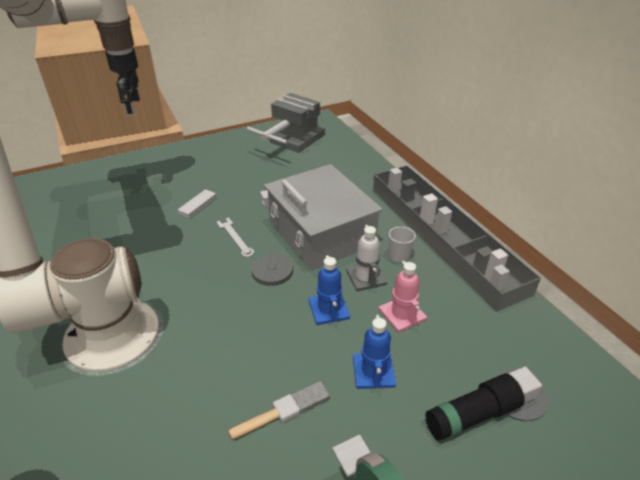

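The cans are blue at scene (262,198) and (302,232), pink at (246,240), and bare aluminium at (279,262) / side (368,255). The bare one, on a steel foot beside the box, fits the description. The box is at scene (335,300) / side (322,210), and its bar is at scene (353,272) / side (295,195). Next I measure these points and confirm the can in an enlarged crop.

Run:
```python
from h import *
S={n:dict(np.load(f'pics/{n}.npz')) for n in('scene','side')}
crops=[]
for n,(u0,v0,u1,v1),(cu,cv_) in(('scene',(225,220,405,355),(279,248)),('side',(255,155,435,290),(369,231))):
    d=S[n];P=pts(d);im=d['image']
    crops.append(cv2.resize(im[v0:v1,u0:u1],None,fx=2.2,fy=2.2,interpolation=cv2.INTER_CUBIC))
    w=P[v0:v1,u0:u1].reshape(-1,3)
    # lid top
    m=(abs(P[...,2]-122)<5); m[:v0]=0;m[v1:]=0;m[:,:u0]=0;m[:,u1:]=0
    k,lab,st,_=cv2.connectedComponentsWithStats(m.astype(np.uint8)); b=1+st[1:,4].argmax()
    q=P[lab==b]; r=cv2.minAreaRect(q[:,:2].astype(np.float32)); print(n,'lid',q.mean(0).round(1),r,len(q))
    c=r[0]
    # bar: z > 150 near lid
    hz=(w[:,2]>148)&(w[:,2]<175)&(np.hypot(*(w[:,:2]-c).T)<125)
    q=w[hz]; print(' bar',cv2.minAreaRect(q[:,:2].astype(np.float32)),q[:,2].max(),len(q))
    q=P[cv_-10:cv_+11,cu-12:cu+13].reshape(-1,3); q=q[(q[:,2]>148)&(q[:,2]<160)]
    print(' cap',q.mean(0).round(1),q.min(0).round(1),q.max(0).round(1),len(q), cv2.minEnclosingCircle(q[:,:2].astype(np.float32)))
cv2.imwrite('pics/crop1.png',np.hstack(crops)[...,::-1])
```

```text
scene lid [583.2 124.1 122.1] ((577.7408447265625, 117.71501922607422), (218.10816955566406, 254.8260040283203), 4.139930725097656) 5147
 bar ((495.3511047363281, 112.48422241210938), (20.987985610961914, 110.55326843261719), 2.3980584144592285) 174.37297050616007 214
 cap [596.3 -91.2 153.2] [ 582.7 -107.6  148.4] [609.2 -71.8 159.5] 57 ((595.8732299804688, -89.67142486572266), 18.03129768371582)
side lid [574.   99.3 121.8] ((574.1557006835938, 112.70103454589844), (214.4788818359375, 259.1468811035156), 4.286348342895508) 4354
 bar ((493.5818176269531, 107.24076843261719), (13.951986312866211, 117.31204223632812), 4.793577194213867) 171.38817664772 202
 cap [592.7 -98.9 152.9] [ 579.5 -112.4  148. ] [605.6 -77.2 158. ] 85 ((592.916748046875, -94.52234649658203), 17.835906982421875)
```

View pics/crop1.png

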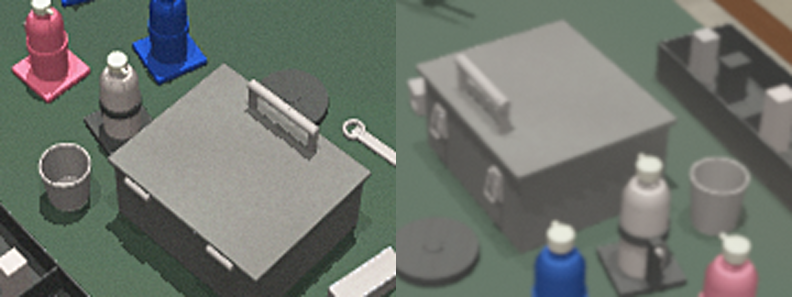

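The crop shows the bare aluminium can with a white cap at about crop (117,62) and (648,165), unobstructed. It also shows the bar with free space beneath it. The sizes agree: lid about 215x255, heights 122 and 154, bar at (495,110) on the shut lid, yaw about 4°. Next I travel above the cap, turning -65.7° and shutting the fingers.

>>> servo_tool:
  plan:
    - [0.074, -0.133, 0, 0, 0, -0.034, 0]
    - [0.074, -0.133, 0, 0, 0, -0.034, 0]
    - [0.074, -0.133, 0, 0, 0, -0.034, 0]
    - [0.074, -0.133, 0, 0, 0, -0.034, 0]
    - [0.074, -0.133, 0, 0, 0, -0.034, 0]
    - [0.074, -0.133, 0, 0, 0, -0.034, 0]
    - [0.074, -0.133, 0, 0, 0, -0.034, 0]
    - [0.074, -0.133, 0, 0, 0, -0.034, 0]
    - [0.074, -0.133, 0, 0, 0, -0.034, 0]
    - [0.074, -0.133, 0, 0, 0, -0.034, 0]
    - [0.074, -0.133, 0, 0, 0, -0.034, 0]
    - [0.074, -0.133, 0, 0, 0, -0.034, 0]
    - [0.074, -0.133, 0, 0, 0, -0.034, 0]
    - [0.074, -0.133, 0, 0, 0, -0.034, 0]
    - [0.074, -0.133, 0, 0, 0, -0.034, 0]
    - [0.074, -0.133, 0, 0, 0, -0.034, 0]
    - [0.074, -0.133, 0, 0, 0, -0.034, 0]
    - [0, 0, 0, 0, 0, 0, 0]

```text
clock: 2.35
position: [593.2, -93.9, 229.9]
ee_rot: [0.728, -0.686, -0.001, 0.001]
contact_force: [0.4, -0.4, -0.3]
gripper_width: -0.2
grasp_force: 0.0
```

Run:
```python
from h import *
from scipy.spatial.transform import Rotation as R
s=arm.read_state(); d=grab('wrist'); cv2.imwrite('pics/w1.png',d['image'][...,::-1])
Q=R.from_quat(s['ee_rot']).as_matrix(); T=np.eye(4);T[:3,:3]=Q;T[:3,3]=s['position']
d['world_to_cam']=np.linalg.inv(T@d['mount']); P=pts(d)
im=d['image'].astype(int)
print(s['position'].round(1),Q.round(3).tolist(),s['joints'].round(2),s['contact_force'],s['gripper_width'])
print(d['mount'].round(2).tolist(), d['K'].tolist())
q=(np.hypot(P[...,0]-594,P[...,1]+93)<25)&(P[...,2]>143)&(P[...,2]<160)
print('cap',P[q].mean(0),cv2.minEnclosingCircle(P[q][:,:2].astype(np.float32)),q.sum())
```

```text
[593.2 -93.9 229.9] [[0.059, -0.998, -0.002], [-0.998, -0.059, -0.0], [0.0, 0.002, -1.0]] [ 0.11  0.35 -0.06 -0.   -1.17 -0.05] [ 0.3598755  -0.35120572 -0.3220562 ] -0.2456381749711933
[[0.0, -0.95, -0.3, 78.13], [1.0, 0.0, 0.0, -0.05], [-0.0, -0.3, 0.95, -143.17], [0.0, 0.0, 0.0, 1.0]] [[428.59151875021877, 0.0, 316.32254305172563], [0.0, 428.59151875021877, 247.21922351767518], [0.0, 0.0, 1.0]]
cap [596.13012102 -95.96549227 153.52461766] ((597.0606689453125, -90.69760131835938), 18.0012149810791) 1956
```

View pics/w1.png

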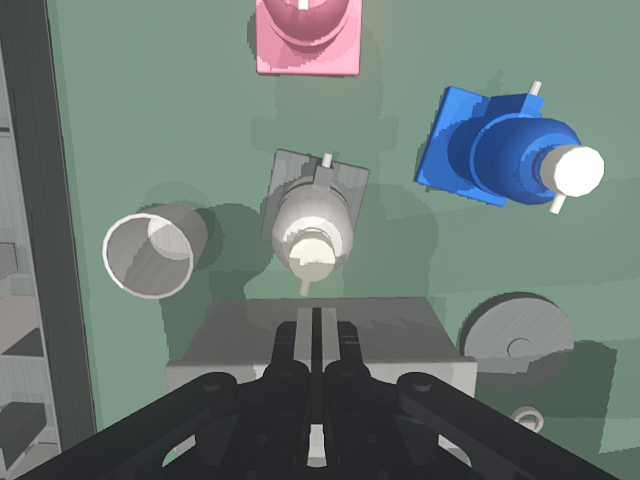

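The wrist view shows the bare can's cap at about (313,250), its stub pointing to the box, the shut fingers behind it, and the cup at (150,255). I refine the top disc.

Run:
```python
from h import *
from scipy.spatial.transform import Rotation as R
s=arm.read_state(); d=dict(np.load('pics/wrist.npz'))
T=np.eye(4);T[:3,:3]=R.from_quat(s['ee_rot']).as_matrix();T[:3,3]=s['position']
d['world_to_cam']=np.linalg.inv(T@d['mount']); P=pts(d)
q=(np.hypot(P[...,0]-595,P[...,1]+95)<25)
for a in(140,145,150,152): 
    p=P[q&(P[...,2]>a)]; print(a,len(p),np.median(p,0).round(1),np.percentile(p,[2,98],axis=0).round(1).tolist())
m=(q&(P[...,2]>150)).astype(np.uint8); m=cv2.morphologyEx(m,cv2.MORPH_OPEN,np.ones((15,15),np.uint8)); p=P[m>0]; print(p.mean(0),cv2.minEnclosingCircle(p[:,:2].astype(np.float32)))
```

```text
140 26926 [ 594.8 -105.   286.5] [[573.2, -111.7, 153.8], [617.6, -85.4, 314.1]]
145 26842 [ 594.8 -105.   286.5] [[573.2, -111.7, 154.0], [617.6, -85.4, 314.1]]
150 26672 [ 594.8 -105.   286.6] [[573.2, -111.7, 154.3], [617.6, -85.6, 314.1]]
152 26568 [ 594.8 -105.   286.7] [[573.2, -111.7, 154.4], [617.6, -85.8, 314.1]]
[ 595.12556586 -104.6178839   281.67643978] ((594.99755859375, -95.04246520996094), 24.9834041595459)
```

>>> servo_tool:
  plan:
    - [0.008, -0.006, -0.08, 0, 0, 0, 0]
    - [0, 0, -0.08, 0, 0, 0, 0]
    - [0, 0, -0.04, 0, 0, 0, 0]
    - [0, 0, -0.03, 0, 0, 0, 0]
    - [0, 0, -0.01, 0, 0, 0, 0]
    - [0, 0, 0, 0, 0, 0, 0]

```text
clock: 3.15
position: [595.4, -93.3, 159.8]
ee_rot: [0.729, -0.684, 0.0, -0.0]
contact_force: [0.2, 0.1, -0.0]
gripper_width: -0.2
grasp_force: 0.0
```

>>> servo_tool:
  plan:
    - [0, 0, -0.01, 0, 0, 0, 0]
    - [0, 0, -0.01, 0, 0, 0, 0]
    - [0, 0, -0.01, 0, 0, 0, 0]
    - [0, 0, 0, 0, 0, 0, 0]

```text
clock: 3.65
position: [595.4, -93.4, 151.1]
ee_rot: [0.729, -0.684, 0.0, -0.0]
contact_force: [-1.7, 0.9, 5.7]
gripper_width: -0.1
grasp_force: 2.6
```

>>> servo_tool:
  plan:
    - [0, 0, -0.007, 0, 0, 0, 0]
    - [0, 0, -0.007, 0, 0, 0, 0]
    - [0, 0, 0, 0, 0, 0, 0]

```text
clock: 4.03
position: [595.4, -93.4, 148.1]
ee_rot: [0.729, -0.684, 0.001, -0.0]
contact_force: [-3.5, 1.6, 10.4]
gripper_width: 0.0
grasp_force: 4.7
```

>>> servo_tool:
  plan:
    - [0, 0, -0.006, 0, 0, 0, 0]
    - [0, 0, 0, 0, 0, 0, 0]
    - [0, 0, 0, 0, 0, 0, 0]

```text
clock: 4.4
position: [595.5, -93.5, 148.0]
ee_rot: [0.729, -0.684, 0.001, -0.0]
contact_force: [-5.5, 2.7, 16.8]
gripper_width: -0.1
grasp_force: 8.0
```

Bottomed out at 17 N. Next I release, rise, and go above the bar with the fingers open.

>>> servo_tool:
  plan:
    - [0, 0, 0.05, 0, 0, 0, 0]
    - [0, 0, 0.08, 0, 0, 0, 0]
    - [0, 0, 0.09, 0, 0, 0, 0]
    - [0, 0, 0.09, 0, 0, 0, 0.5]
    - [-0.048, 0.096, 0, 0, 0, 0.001, 1]
    - [-0.048, 0.096, 0, 0, 0, 0.001, 1]
    - [-0.048, 0.097, 0, 0, 0, 0.001, 1]
    - [-0.048, 0.097, 0, 0, 0, 0.001, 1]
    - [-0.048, 0.097, 0, 0, 0, 0, 1]
    - [-0.048, 0.097, 0, 0, 0, 0, 1]
    - [-0.048, 0.097, 0, 0, 0, 0, 1]
    - [0, 0, 0, 0, 0, 0, 1]
    - [0, 0, 0, 0, 0, 0, 1]

```text
clock: 6.02
position: [494.4, 109.5, 237.2]
ee_rot: [0.732, -0.682, -0.0, 0.0]
contact_force: [1.4, -0.8, 0.1]
gripper_width: 85.5
grasp_force: 0.0
```

Run:
```python
from h import *
from scipy.spatial.transform import Rotation as R
s=arm.read_state(); d=grab('wrist'); cv2.imwrite('pics/w2.png',d['image'][...,::-1])
T=np.eye(4);T[:3,:3]=R.from_quat(s['ee_rot']).as_matrix();T[:3,3]=s['position']
d['world_to_cam']=np.linalg.inv(T@d['mount']); P=pts(d)
q=(abs(P[...,0]-495)<30)&(abs(P[...,1]-110)<75)&(P[...,2]>154)&(P[...,2]<178)
print(s['position'].round(1),s['contact_force'],P[q].mean(0),cv2.minAreaRect(P[q][:,:2].astype(np.float32)),q.sum())
```

```text
[494.4 109.5 237.2] [ 1.42799817 -0.82065635  0.08233139] [496.69764395 104.59376792 167.92966009] ((496.4620056152344, 109.26275634765625), (14.061498641967773, 110.30992889404297), 4.101181983947754) 5164
```

View pics/w2.png

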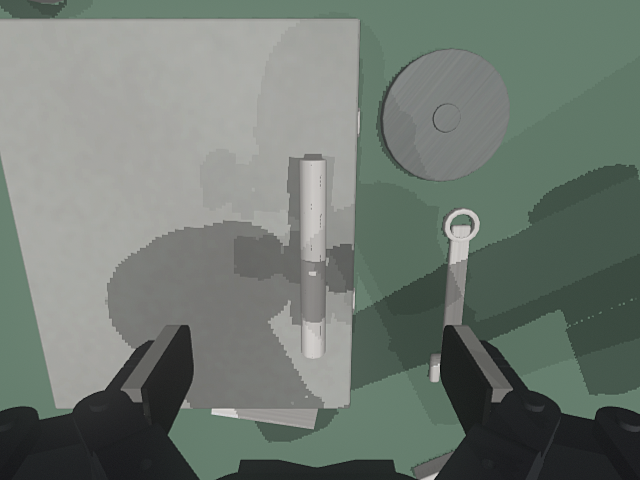

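The wrist view shows the bar at about (313,255) between the open fingers, measured at (496.5, 109.3) with yaw 4.1°. Next I descend and close.

>>> servo_tool:
  plan:
    - [0.007, 0, -0.07, 0, 0, 0, 1]
    - [0, 0, -0.08, 0, 0, 0, 1]
    - [0, 0, -0.07, 0, 0, 0, 1]
    - [0, 0, -0.05, 0, 0, 0, 1]
    - [0, 0, -0.037, 0, 0, 0, 1]
    - [0, 0, 0, 0, 0, 0, 1]
    - [0, 0, 0, 0, 0, 0, 0]
    - [0, 0, 0, 0, 0, 0, 0]
    - [0, 0, 0, 0, 0, 0, 0]
    - [0, 0, 0, 0, 0, 0, 0]
    - [0, 0, 0, 0, 0, 0, 0]
    - [0, 0, 0, 0, 0, 0, 0]

```text
clock: 7.58
position: [496.5, 109.8, 145.6]
ee_rot: [0.732, -0.681, 0.0, -0.0]
contact_force: [-2.4, -0.4, 3.5]
gripper_width: 12.5
grasp_force: 58.6
```

Gripped. Next I pull up gradually along the arc.

>>> servo_tool:
  plan:
    - [0, 0, 0.005, 0, 0, 0, 0]
    - [0, 0, 0.005, 0, 0, 0, 0]
    - [0.001, 0, 0.005, 0, 0, 0, 0]
    - [0.001, 0, 0.005, 0, 0, 0, 0]
    - [0, 0, 0, 0, 0, 0, 0]

```text
clock: 8.2
position: [497.2, 109.8, 148.4]
ee_rot: [0.731, -0.682, -0.001, 0.0]
contact_force: [7.7, 0.4, -15.4]
gripper_width: 12.0
grasp_force: 59.1
```

>>> servo_tool:
  plan:
    - [0.001, 0, 0.005, 0, 0, 0, 0]
    - [0.001, 0, 0.005, 0, 0, 0, 0]
    - [0.001, 0, 0.005, 0, 0, 0, 0]
    - [0.001, 0, 0.005, 0, 0, 0, 0]
    - [0, 0, 0, 0, 0, 0, 0]

```text
clock: 8.82
position: [499.7, 110.0, 156.5]
ee_rot: [0.732, -0.682, 0.001, -0.001]
contact_force: [6.5, -0.2, -7.7]
gripper_width: 12.0
grasp_force: 60.0
```

>>> servo_tool:
  plan:
    - [0.003, 0, 0.008, 0, 0, 0, 0]
    - [0.003, 0, 0.008, 0, 0, 0, 0]
    - [0.003, 0, 0.008, 0, 0, 0, 0]
    - [0.004, 0, 0.008, 0, 0, 0, 0]
    - [0.004, 0, 0.008, 0, 0, 0, 0]
    - [0.004, 0, 0.008, 0, 0, 0, 0]
    - [0.004, 0, 0.008, 0, 0, 0, 0]
    - [0.004, 0, 0.008, 0, 0, 0, 0]
    - [0.004, 0, 0.008, 0, 0, 0, 0]
    - [0.004, 0, 0.006, 0, 0, 0, 0]
    - [0, 0, 0, 0, 0, 0, 0]
    - [0, 0, 0, 0, 0, 0, 0]
    - [0, 0, 0, 0, 0, 0, 0]

```text
clock: 10.45
position: [509.2, 110.6, 180.1]
ee_rot: [0.732, -0.682, -0.001, -0.0]
contact_force: [2.1, 5.3, -6.8]
gripper_width: 11.8
grasp_force: 58.7
```

Run:
```python
from h import *
s=arm.read_state(); print(s['position'],s['contact_force'],s['grasp_force'],abs(s['joint_vel']).max())
cs=[]
for n,(u0,v0,u1,v1) in(('scene',(225,200,405,355)),('side',(255,135,435,290))):
    d=grab(n);P=pts(d);cs.append(cv2.resize(d['image'][v0:v1,u0:u1],None,fx=2.2,fy=2.2))
    w=P[v0:v1,u0:u1].reshape(-1,3); a=np.deg2rad(4.1); b=(w[:,:2]-[576,115])@np.array([[np.cos(a),-np.sin(a)],[np.sin(a),np.cos(a)]])
    # lid top points on lid away from bar/gripper
    m=(abs(b[:,0]-20)<70)&(abs(b[:,1])<110)&(w[:,2]>110)&(w[:,2]<165)
    f=np.polyfit(b[m,0],w[m,2],1); r=abs(np.polyval(f,b[:,0])-w[:,2])<6; f=np.polyfit(b[m&r,0],w[m&r,2],1)
    print(n,'lid angle',np.arctan(-f[0]),m.sum(),(m&r).sum())
cv2.imwrite('pics/end.png',np.hstack(cs)[...,::-1])
```

```text
[509.15528587 110.59235278 180.13851954] [ 2.14982919  5.25494925 -6.786873  ] 58.718141913414 0.0016487013097515439
scene lid angle 0.1857642589680949 3836 3502
side lid angle 0.18539429834163815 1869 1869
```

View pics/end.png

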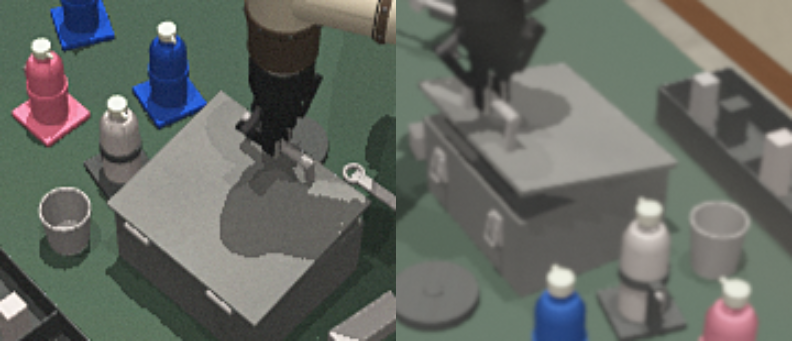

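The picture shows the lid held ajar by the fingers on the bar (crop (500,110)), at about 0.19 rad and still. The cap is up and the bystanders are in place.

```bash
python3 -c "
from bench import arm
print(arm.job_done())"
```

```text
the job is handed in; nothing more can be done
None
```

I sprayed the seam by pressing the can's cap to its stop and letting it spring back, then broke the seal, and handed the job in with the gripper holding the lid still at about 0.19 rad (front edge roughly 38 mm up) after about 10.5 s; the hand-in returned no verdict.

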